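Present the matching arbor over the hub

ROBOT

A 6-joint arm with a two-finger parallel gripper is mounted at the origin on the work surface. World frame = base frame: x ahead of the robot, y to its left, z up, the work surface at z = 0. Lengths are in mm, angles in rad, forces in N, time in s.
With the tool pointing down it reaches from about 300 to 775 mm from the base axis. Payload 14.6 kg.
Tool frame: the origin (TCP) lies on the centre line of the jaws, within the pads' length; the fingertips stand 8 mm ahead of it and the grasp point (between the pads) lies 11 mm behind it; z points along the fingers, y is the direction in which the jaws open and shut (so a half turn about z gives the same grasp; the last joint's range is limited). The gripper opens to 85 mm and grips with 20 to 120 N. Pads are 22 mm wide; open, the fingers measure 114 mm over their backs; the gripper's body (76 mm by 85 mm) begins 54 mm behind the grasp point. The pads swing forward as they close: fully open they stand 13 mm farther back than shut.
Start: joints at [1.156, 0.3, 1.521, -0, 1.321, -0.067], TCP at [187.454, 517.06, 239.281] pointing down, gripper open.
Joint ranges: [-3.03, 3.03], [-0.79, 2.21], [0.23, 2.52], [-1.04, 4.18], [0, 3.07], [-2.55, 2.55]. Speed limits (rad/s): [2.22, 2.22, 2.57, 3.14, 3.14, 3.14].

INTERFACE

Orientations are given as a unit quaternion [x, y, z, w].
In Python, from station import r gives the robot as it stands. The module is installed in compiled form; this text tells all that it offers.
- The arm moves only by the tool apply_moves, never from a script. Its argument "rows" is a list that holds one entry, the list of rows, each a list of 4 numbers: the shift along the tool's x, y, z in mm, then the turn about the tool's z in rad. In form: [[[tx, ty, tz, spin], ...]]. A call has exactly 10 rows; each row shifts and turns the commanded pose from where the row before left it, along the tool's axes as they then stand; what a row does not reach is not made up. A row lasts 1/12 s, in which the tool goes at most 41.7 mm and 7.16 degrees, less where a joint would pass 70% of its speed; a pose out of reach is approached as far as the arm can. A call is refused whole if a number of a shift passes 41.7 or a number of a turn 0.125, either way. A call with a gripper value outside its range is refused whole. "hand" is the closure, from 0 (fully open) to 1 (shut), set as the call begins (left out, the last holds). The fingers move at their own pace and stop on an object; "squeeze" is the grip in N (left out, the last holds). Time passes only in rows, so rows that do not move let the fingers close, or fill a call up. It gives the time, the measured TCP pose, the force and the opening at its end, in the units of the state.
- r.observe(): the state, without advancing time (a new reading comes with each control period).
- r.grab_frame(name): name is "scene" or "top" or "wrist"; returns the picture (420x560x3 uint8, red, green, blue); there is no depth.
- r.get_calibration(name): a dict with "fx", "fy", "cx", "cy" (pixels), "cam_to_world" (4x4, takes a point from camera to world coordinates); the wrist camera has in their place "mount" (4x4, takes a point from camera to tool coordinates, whose origin is the TCP and whose axes are the flange's). Camera axes: x right, y up, looking along -z (the intrinsics and any distortion apply to the point x, -y, -z); pixel columns grow to the right and rows downward; lengths in mm; the calibration is good to about 2 mm. The wrist camera is an equidistant fisheye: a pixel r from the principal point sees the ray r / f radians off the axis. A picture is of the moment at which its call begins: read the wrist's pose just before it. get_calibration takes no time and is no camera call.
- r.hand_in(): hands the job in, once; it reports no verdict.
The state is a dict: "time_s": time; "joint_positions": joint angles; "qvel": joint speeds; "effort": joint torques, N m; "eef_pos": TCP position; "tool_rot": TCP orientation; "wrist_force": force on the tool from outside, world axes, zero at the start; "ft_torque": the same for the moment, N m; "width": opening from 0.0 (shut) to 1.0 (fully open).
Only numpy, scipy, OpenCV 4.12 (cv2) and the standard library are available. Lean on these libraries where they do the work, as an engineer would, in place of code of your own. Each camera call takes 0.05 s, during which the arm holds its last target.

TASK

Look which hub, orange or blue, stands on the round rotary table; the arbor with the collar of that same colour is the one needed. Draw that arbor out of its slanted pocket in the rack, turn it upright with the shank down, and finish while still holding it steady in the gripper, centred over that hub with its tip about 5 cm above the hub's top. Leave the other arbor in its pocket, both hubs where they stand and everything else on the bench alone.

Things in the scene. Friction and masses are not known exactly. Their poses are not given: they have to be found in the camera images.
- rack: Arbor rack, fixed: light wooden block 220 mm wide, tilted on a dark steel base 160 x 250 mm; origin under the base's centre on the bench, x from front to back, y along its width. Two pockets 110 mm apart (y = +55, -55 mm), 80 mm deep, 24 mm wide, leaning 35 degrees from vertical to its front (-x). The block's top edge, behind the pockets, is 121 mm above the bench.
- pocket_left (a point): Centre of the mouth of the rack's pocket at y = +55 mm, 101 mm above the bench.
- pocket_right (a point): Centre of the mouth of the rack's pocket at y = -55 mm, 101 mm above the bench.
- arbor_orange_mid (a point): Centre of the orange-collared arbor (135 mm long, 0.35 kg, loose), on its axis; z runs from tip to head, x and y square to the head's flats. From the tip up: round steel shank 22 mm thick, 75 mm long; coloured collar 44 mm wide, 10 mm thick; square aluminium head 26 x 26 mm, 50 mm long, its end painted the same colour (head's centre 42.5 mm from here along +z, 110 mm from the tip; grasp there).
- arbor_blue_mid (a point): Centre of the blue-collared arbor (135 mm long, 0.35 kg, loose), on its axis; z runs from tip to head, x and y square to the head's flats. From the tip up: round steel shank 22 mm thick, 75 mm long; coloured collar 44 mm wide, 10 mm thick; square aluminium head 26 x 26 mm, 50 mm long, its end painted the same colour (head's centre 42.5 mm from here along +z, 110 mm from the tip; grasp there).
- arbor_orange_tip (a point): Middle of the end face of the orange-collared arbor's shank, 67.5 mm from its centre; axes as there. At the start the shank is in one of the two pockets, collar on the block, the arbor leaning 35 degrees, head towards the rack's front, two head flats facing the rack's sides. Drawing it 80 mm straight along its axis frees it.
- arbor_blue_tip (a point): Middle of the end face of the blue-collared arbor's shank, 67.5 mm from its centre; axes as there. At the start the shank is in one of the two pockets, collar on the block, the arbor leaning 35 degrees, head towards the rack's front, two head flats facing the rack's sides. Drawing it 80 mm straight along its axis frees it.
- hub_orange_mid (a point): Centre of the orange hub, a thick ring 84 mm in diameter and 40 mm high with a 28 mm bore, standing flat on its face; this point is half-way up on its axis (20 mm below its top). It stands either on the rotary table or on the timber block, its top face then 100 mm above the bench. Loose, 0.6 kg.
- hub_blue_mid (a point): Centre of the blue hub, a thick ring 84 mm in diameter and 40 mm high with a 28 mm bore, standing flat on its face; this point is half-way up on its axis (20 mm below its top). It stands either on the rotary table or on the timber block, its top face then 100 mm above the bench. Loose, 0.6 kg.
- rotary_top (a point): Centre of the top face of the rotary table, a low fixed grey machine 170 x 170 mm with a round steel face 160 mm in diameter, 60 mm above the bench. The hub on it is the one that counts.
- timber_top (a point): Centre of the top of the fixed light timber block, 110 x 160 mm and 60 mm high, on which the spare hub stands.
- eyebolt_mid (a point): Centre of a loose copper-brown lifting eye, 36 mm foot, 70 mm high; leave alone.
- oil_bottle_mid (a point): Centre of a loose closed white bottle, 56 mm in diameter, 150 mm high; leave alone.
- driver_grip (a point): Handle of a loose screwdriver with a green handle lying on the bench; leave alone.
- grease_tin_mid (a point): Centre of a loose closed grey tin, 70 mm in diameter, 60 mm high; leave alone.
There are look-alikes about, which are no part of the job. What is shaped like the part that bears hub_orange_mid but turquoise is not meant.

How it is judged:
By the outcome, as a careful person would: the job done as asked, in the order asked, and still so for the second after the job is handed in, while the arm keeps its last pose, push and grip.
It also fails if it takes over 40 s, if anything falls off the work surface, if the arm or the gripper's body presses on something with over 40 N, if the wrist force passes 120 N, or if a joint passes its speed limit or range.

## Working session

There is one attempt and no reset: what is moved stays moved. The work goes in short steps, Python scripts to look and compute and a tool call to move; the robot and the scene stay as the last step left them, time stands still between calls to the robot, and variables do not carry over. Pictures are saved under pics/ and viewed, and the job is handed in when it is done.

Besides the shell and the picture viewer there is one more tool, called after "Request:" by a JSON object that holds its "fn" and its "kwargs", one argument or row to a line. apply_moves: Moves the arm, as the interface text tells. Its arguments: {"type":"object","properties":{"rows":{"type":"array","items":{"type":"array","items":{"type":"array","items":{"type":"number"}}}},"hand":{"type":"number"},"squeeze":{"type":"number"}},"required":["rows"]}

```bash
mkdir -p pics
python3 - <<'E'
from station import r
import cv2, numpy as np
o=r.observe(); print({k:np.round(v,3).tolist() for k,v in o.items()})
for n in ["scene","top","wrist"]:
    im=r.grab_frame(n); cv2.imwrite(f"pics/{n}0.png",im[:,:,::-1])
    c=r.get_calibration(n); print(n,{k:np.round(v,4).tolist() for k,v in c.items()})
E
```

```text
{'time_s': 0.0, 'joint_positions': [1.156, 0.3, 1.522, -0.0, 1.321, -0.067], 'qvel': [0.001, 0.0, -0.0, -0.0, -0.001, -0.0], 'effort': [0.001, -54.351, -36.179, -0.0, 0.004, 0.0], 'eef_pos': [187.352, 516.835, 238.669], 'tool_rot': [0.173, 0.985, -0.001, -0.0], 'wrist_force': [-0.612, -0.422, 0.254], 'ft_torque': [0.002, 0.02, -0.018], 'width': 0.998}
scene {'fx': 491.9181, 'fy': 491.9181, 'cx': 282.9475, 'cy': 201.1317, 'cam_to_world': [[0.7085, -0.5839, 0.3963, 1096.8389], [0.7057, 0.5847, -0.4001, -529.4355], [0.0019, 0.5632, 0.8263, 1244.8276], [0.0, 0.0, 0.0, 1.0]]}
top {'fx': 409.19, 'fy': 409.19, 'cx': 269.0862, 'cy': 204.9238, 'cam_to_world': [[0.0041, 0.9945, -0.1045, 424.4286], [-1.0, 0.0045, 0.0036, 28.2131], [0.0041, 0.1045, 0.9945, 1379.8645], [0.0, 0.0, 0.0, 1.0]]}
wrist {'fx': 325.1923, 'fy': 325.1923, 'cx': 283.9338, 'cy': 212.8481, 'mount': [[0.0005, 0.9614, 0.2751, 70.7107], [1.0, -0.0006, 0.0004, -0.1647], [0.0006, 0.2751, -0.9614, -135.0718], [0.0, 0.0, 0.0, 1.0]]}
```

View pics/scene0.png

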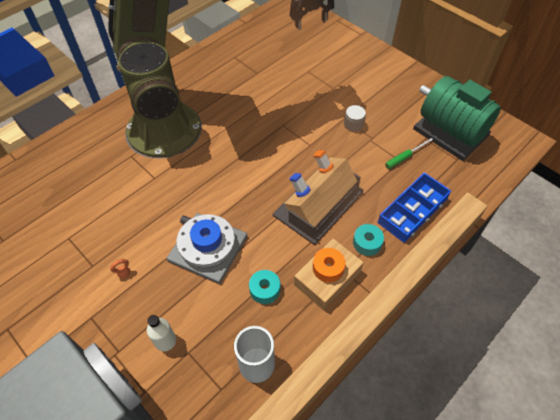

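View pics/top0.png

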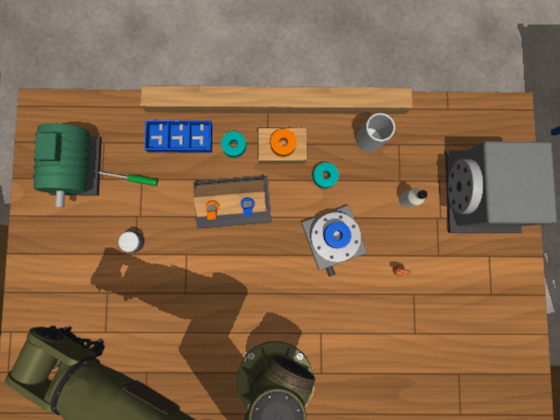

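View pics/wrist0.png

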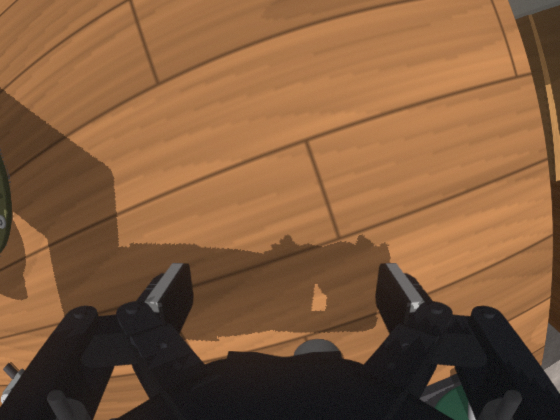

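The blue hub stands on the rotary table (scene 206,235; top 337,235), so I need the blue-collared arbor (scene ~299,184; top ~248,205).

Look-alikes:
- The orange arbor (top 212,208).
- The blue bins (top 178,136).
- The turquoise rings (top 234,144 and 326,175).
- The orange hub on the timber block (top 283,142).

I'll check this choice in close crops.

Run:
```python
import cv2, numpy as np
a=cv2.imread("pics/top0.png")[165:275,180:380]; b=cv2.imread("pics/scene0.png")[140:290,160:370]
cv2.imwrite("pics/topc.png",cv2.resize(a,None,fx=4,fy=4,interpolation=cv2.INTER_CUBIC))
cv2.imwrite("pics/scenec.png",cv2.resize(b,None,fx=3.8,fy=3.8,interpolation=cv2.INTER_CUBIC))
```

```text
(no output)
```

View pics/topc.png

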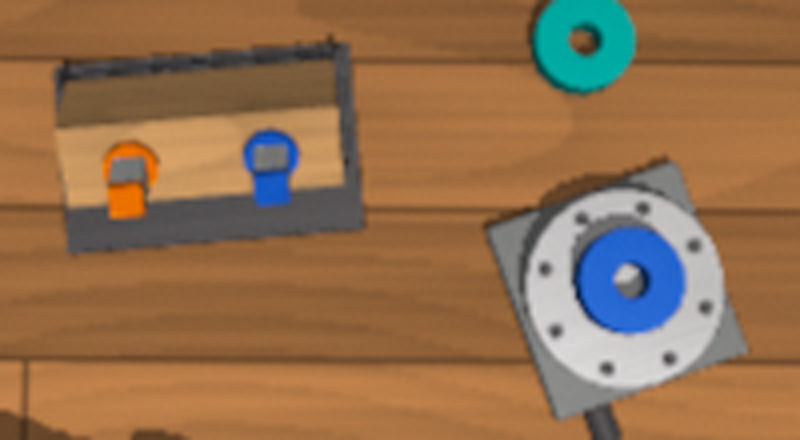

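View pics/scenec.png

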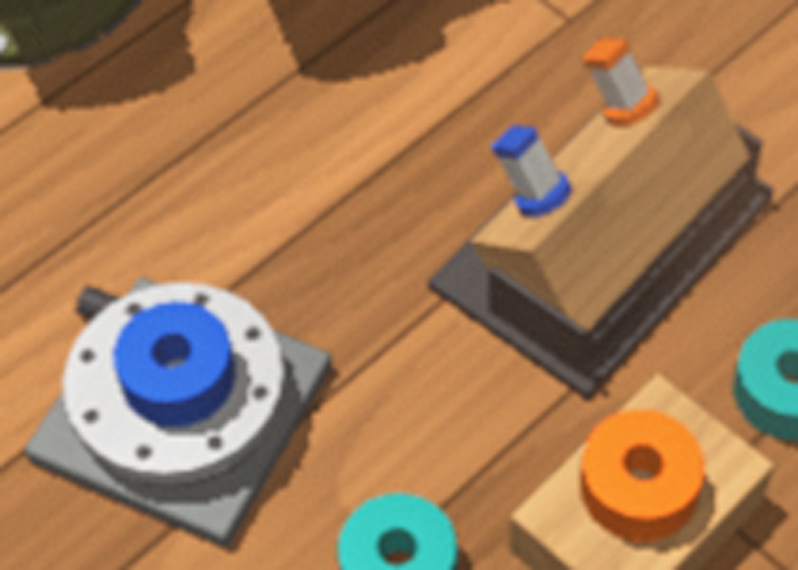

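The crops confirm it: blue hub on the rotary table, and the blue-collared arbor is the pocket nearer the table. Its head leans towards the robot. Next I'll fit the rack pose from features in both views.

```bash
cat > h.py <<'E'
from station import r
import numpy as np, cv2
from scipy.optimize import least_squares
def proj(n,P):
    c=r.get_calibration(n); M=np.linalg.inv(c["cam_to_world"]); p=np.atleast_2d(P)@M[:3,:3].T+M[:3,3]
    return np.c_[c["fx"]*p[:,0]/-p[:,2]+c["cx"], c["fy"]*-p[:,1]/-p[:,2]+c["cy"]]
s,co=np.sin(np.radians(35)),np.cos(np.radians(35))
a=np.array([-s,0,co]); e=np.array([co,0,s]); yv=np.array([0,1.,0])
def rack(q,P):
    c_,s_=np.cos(q[2]),np.sin(q[2]); P=np.atleast_2d(P)
    return np.c_[c_*P[:,0]-s_*P[:,1]+q[0], s_*P[:,0]+c_*P[:,1]+q[1], P[:,2]]
def mouth(q3,y): return np.array([q3,y,101.])
E
python3 - <<'E'
from h import *
tc=lambda u,v:((u+.5)/4-.5+180,(v+.5)/4-.5+165)
sc=lambda u,v:((u+.5)/3.8-.5+160,(v+.5)/3.8-.5+140)
# (cam,pixel,kind)
def end(y,i,j): return lambda mx,t: mouth(mx,y)+60*a+13*i*e+13*j*yv
def base(i,j): return lambda mx,t: np.array([80*i,125*j,t])
F=[("top",tc(256,206),end(-55,-1,1)),("top",tc(290,204),end(-55,-1,-1)),
("top",tc(109,218),end(55,-1,1)),("top",tc(145,215),end(55,-1,-1)),
("top",tc(71,252),base(-1,1)),("top",tc(363,228),base(-1,-1)),("top",tc(347,43),base(1,-1)),
("scene",sc(493,145),end(-55,-1,-1)),("scene",sc(514,126),end(-55,-1,1)),("scene",sc(538,136),end(-55,1,1)),("scene",sc(517,157),end(-55,1,-1)),
("scene",sc(584,56),end(55,-1,-1)),("scene",sc(603,38),end(55,-1,1)),("scene",sc(629,44),end(55,1,1)),("scene",sc(609,65),end(55,1,-1)),
("scene",sc(429,285),base(-1,-1)),("scene",sc(590,395),base(1,-1))]
def res(q):
    return np.concatenate([proj(n,rack(q,f(q[3],q[4])))[0]-p for n,p,f in F])
S=least_squares(res,[520,110,0,0,10],loss="soft_l1"); q=S.x
print(np.round(q,3)); print(np.round(res(q).reshape(-1,2),1).tolist())
np.save("q.npy",q)
for nm,y in [("blue",-55),("or",55)]:
  for d in [0,10,35,60]: print(nm,d,np.round(rack(q,mouth(q[3],y)+d*a),1))
# hub: top face blue ellipse at z=100
def ray(n,p,z):
    c=r.get_calibration(n);M=np.array(c["cam_to_world"]); d=M[:3,:3]@np.array([(p[0]-c["cx"])/c["fx"],-(p[1]-c["cy"])/c["fy"],-1]);o=M[:3,3]
    return o+d*(z-o[2])/d[2]
for n,f in [("top","pics/top0.png"),("scene","pics/scene0.png")]:
    im=cv2.imread(f); hsv=cv2.cvtColor(im,cv2.COLOR_BGR2HSV)
    m=cv2.inRange(hsv,(105,150,185),(125,255,255)); 
    c0=(337,235) if n=="top" else (206,235)
    w=np.zeros_like(m); cv2.circle(w,c0,30,255,-1); m&=w
    cs,_=cv2.findContours(m,cv2.RETR_EXTERNAL,cv2.CHAIN_APPROX_NONE); c=max(cs,key=cv2.contourArea)
    el=cv2.fitEllipse(c); P=np.array([ray(n,pt[0],100)[:2] for pt in c])
    k=cv2.minEnclosingCircle(P.astype(np.float32))
    print(n,el,"circ",k,ray(n,el[0],100))
E
```

```text
[ 5.81023e+02  1.47107e+02  9.30000e-02 -1.76510e+01  3.70600e+00]
[[0.4, -0.8], [0.5, -1.1], [1.0, -0.6], [0.5, -0.6], [-0.1, 0.4], [1.0, -0.1], [0.8, -0.6], [0.1, -0.2], [0.4, -0.8], [0.1, -2.9], [-0.2, -2.6], [0.1, -0.1], [0.5, -0.6], [-0.1, -2.0], [-0.3, -2.1], [-0.1, -0.3], [-0.1, 0.6]]
blue 0 [[568.5  90.7 101. ]]
blue 10 [[562.8  90.2 109.2]]
blue 35 [[548.5  88.9 129.7]]
blue 60 [[534.3  87.5 150.1]]
or 0 [[558.4 200.2 101. ]]
or 10 [[552.7 199.7 109.2]]
or 35 [[538.4 198.4 129.7]]
or 60 [[524.1 197.1 150.1]]
top ((337.707763671875, 234.84469604492188), (24.35992431640625, 24.702594757080078), 144.76536560058594) circ ((465.91912841796875, -191.06430053710938), 39.683494567871094) [ 465.90228386 -191.14038291  100.        ]Traceback (most recent call last):
  File "<stdin>", line 30, in <module>
  File "<stdin>", line 22, in ray
ValueError: time passes only in moves, steps and waits
```

```bash
cat > cal.py <<'E'
from station import r
import pickle
pickle.dump({n:r.get_calibration(n) for n in ["scene","top","wrist"]},open("cal.pkl","wb"))
E
python3 cal.py; sed -i 's/from station import r/import pickle; CAL=pickle.load(open("cal.pkl","rb"))/; s/r.get_calibration(n)/CAL[n]/' h.py
cat >> h.py <<'E'
def ray(n,p,z):
    c=CAL[n];M=np.array(c["cam_to_world"]); d=M[:3,:3]@np.array([(p[0]-c["cx"])/c["fx"],-(p[1]-c["cy"])/c["fy"],-1]);o=M[:3,3]
    return o+d*(z-o[2])/d[2]
E
python3 - <<'E'
from h import *
tc=lambda u,v:((u+.5)/4-.5+180,(v+.5)/4-.5+165)
sc=lambda u,v:((u+.5)/3.8-.5+160,(v+.5)/3.8-.5+140)
def end(y,i,j): return lambda mx,t: mouth(mx,y)+60*a+13*i*e+13*j*yv
def base(i,j): return lambda mx,t: np.array([80*i,125*j,t])
def col(y): return lambda mx,t: mouth(mx,y)+10*a
F=[("top",tc(256,206),end(-55,-1,1)),("top",tc(290,204),end(-55,-1,-1)),
("top",tc(109,218),end(55,-1,1)),("top",tc(145,215),end(55,-1,-1)),
("top",tc(71,252),base(-1,1)),("top",tc(363,228),base(-1,-1)),("top",tc(347,43),base(1,-1)),
("scene",sc(493,145),end(-55,-1,-1)),("scene",sc(514,126),end(-55,-1,1)),
("scene",sc(584,56),end(55,-1,-1)),("scene",sc(603,38),end(55,-1,1)),
("scene",sc(429,285),base(-1,-1)),("scene",sc(590,395),base(1,-1))]
def res(q):
    return np.concatenate([proj(n,rack(q,f(q[3],q[4])))[0]-p for n,p,f in F])
S=least_squares(res,[520,110,0,0,10],loss="soft_l1"); q=S.x
print(np.round(q,3)); print(np.round(res(q).reshape(-1,2),1).tolist())
np.save("q.npy",q)
for nm,y in [("blue",-55)]:
  for d in [0,10,35,60]: print(nm,d,np.round(rack(q,mouth(q[3],y)+d*a),1))
for n,f in [("top","pics/top0.png"),("scene","pics/scene0.png")]:
    im=cv2.imread(f); hsv=cv2.cvtColor(im,cv2.COLOR_BGR2HSV)
    m=cv2.inRange(hsv,(105,150,185),(125,255,255)); 
    c0=(337,235) if n=="top" else (206,235)
    w=np.zeros_like(m); cv2.circle(w,c0,30,255,-1); m&=w
    cs,_=cv2.findContours(m,cv2.RETR_EXTERNAL,cv2.CHAIN_APPROX_NONE); c=max(cs,key=cv2.contourArea)
    el=cv2.fitEllipse(c); P=np.array([ray(n,pt[0],100)[:2] for pt in c])
    print(n,el,"circ",cv2.minEnclosingCircle(P.astype(np.float32)),ray(n,el[0],100))
# overlay
for n,f,(x0,y0,x1,y1) in [("top","pics/top0.png",(190,170,290,235)),("scene","pics/scene0.png",(265,140,370,245))]:
    im=cv2.resize(cv2.imread(f)[y0:y1,x0:x1],None,fx=5,fy=5,interpolation=cv2.INTER_CUBIC)
    def ln(P):
        p=((proj(n,rack(q,P))-[x0,y0]+.5)*5).astype(int); cv2.polylines(im,[p.reshape(-1,1,2)],True,(0,255,0),1)
    for y in (-55,55):
        m=mouth(q[3],y)
        for d in (10,60): ln(np.array([m+d*a+13*i*e+13*j*yv for i,j in [(1,1),(1,-1),(-1,-1),(-1,1)]]))
        ln(np.array([m+10*a+22*np.cos(t)*e+22*np.sin(t)*yv for t in np.linspace(0,6.28,40)]))
    ln(np.array([[-80,-125,q[4]],[80,-125,q[4]],[80,125,q[4]],[-80,125,q[4]]]))
    cv2.imwrite(f"pics/ov_{n}.png",im)
E
```

```text
[ 5.80734e+02  1.48132e+02  9.20000e-02 -1.88860e+01  2.10300e+00]
[[0.1, -0.3], [0.2, -0.6], [0.6, -0.1], [0.2, -0.2], [-0.3, 0.5], [0.7, -0.0], [0.5, -0.4], [-0.1, -0.7], [0.2, -1.3], [-0.1, -0.5], [0.4, -1.1], [0.0, -0.3], [-0.0, 0.5]]
blue 0 [[567.   91.6 101. ]]
blue 10 [[561.3  91.1 109.2]]
blue 35 [[547.   89.8 129.7]]
blue 60 [[532.7  88.5 150.1]]
top ((337.707763671875, 234.84469604492188), (24.35992431640625, 24.702594757080078), 144.76536560058594) circ ((465.91912841796875, -191.06430053710938), 39.683494567871094) [ 465.90228386 -191.14038291  100.        ]
scene ((204.76866149902344, 232.28173828125), (24.58629608154297, 29.201190948486328), 72.88024139404297) circ ((469.3272705078125, -195.82113647460938), 40.60317611694336) [ 470.2367214  -196.27666683  100.        ]
```

```bash
python3 -c "
import cv2,numpy as np
a=cv2.imread('pics/ov_top.png');b=cv2.imread('pics/ov_scene.png');b=cv2.resize(b,None,fx=.65,fy=.65);print(a.shape,b.shape)
cv2.imwrite('pics/ov_scene2.png',b)"
```

```text
(325, 500, 3) (341, 341, 3)
```

View pics/ov_top.png

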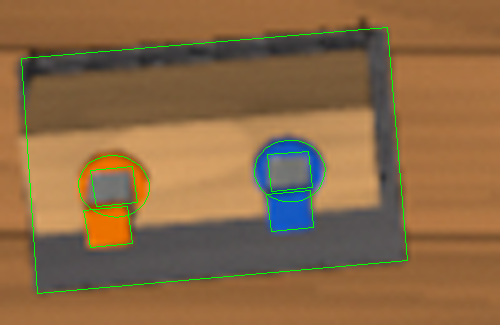

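View pics/ov_scene.png

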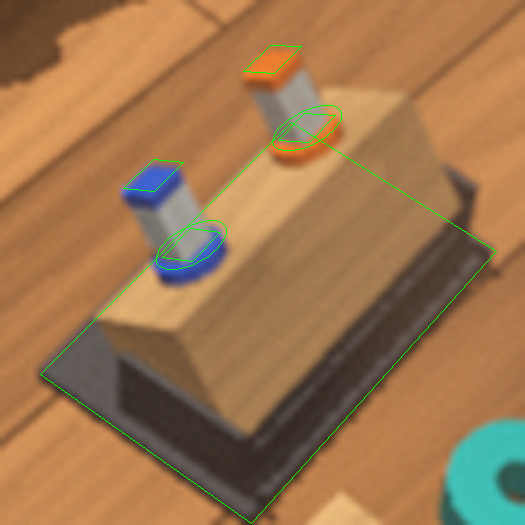

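The scene and top views disagree by about 4–5 mm, so I'll move above the blue arbor, align the jaws with the rack and refine with the wrist camera.

Request:
{"fn": "apply_moves", "kwargs": {
  "rows": [
    [[0,0,-2,-0.11],[0,0,-3,-0.11],[0,0,-3,-0.11],[0,0,-3,-0.111],[-10,-14,-2,0],[-20,-28.7,-2,0],[-20,-28.7,-2,0],[-20,-28.7,-2,0],[-20,-28.7,-2,0],[-20,-28.7,0,0]]
  ],
  "hand": 0,
  "squeeze": 40
}}

```text
time_s: 0.98
eef_pos: [312.4, 369.1, 260.6]
tool_rot: [-0.047, 0.999, 0.0, 0.0]
wrist_force: [-0.4, 0.2, 0.0]
width: 0.997
```

Request:
{"fn": "apply_moves", "kwargs": {
  "rows": [
    [[-20,-28.7,0,0],[-20,-28.7,0,0],[-20,-28.7,0,0],[-20,-28.7,0,0],[-20,-28.7,0,0],[-20,-28.7,0,0],[-20,-28.7,0,0],[-20,-28.7,0,0],[-20,-28.7,0,0],[-20,-28.7,0,0]]
  ]
}}

```text
time_s: 1.82
eef_pos: [538.3, 101.7, 260.1]
tool_rot: [-0.047, 0.999, -0.0, -0.0]
wrist_force: [-0.9, 1.2, -1.0]
width: 1.003
```

Run:
```python
from station import r
import cv2, numpy as np, pickle
o=r.observe(); print({k:np.round(o[k],4).tolist() for k in ["time_s","eef_pos","tool_rot","joint_positions"]})
im=r.grab_frame("wrist"); cv2.imwrite("pics/w1.png",im[:,:,::-1]); pickle.dump(o,open("w1.pkl","wb"))
```

```text
{'time_s': 1.8167, 'eef_pos': [538.2776, 101.7296, 260.1271], 'tool_rot': [-0.0465, 0.9989, -0.0, -0.0001], 'joint_positions': [0.1199, 0.2797, 1.4981, 0.0, 1.3641, -1.544]}
```

View pics/w1.png

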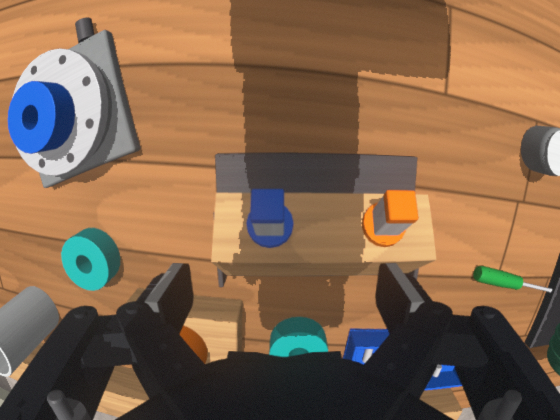

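Run:
```python
import cv2
im=cv2.imread("pics/w1.png")
cv2.imwrite("pics/w1a.png",cv2.resize(im[180:255,235:305],None,fx=8,fy=8,interpolation=cv2.INTER_CUBIC))
cv2.imwrite("pics/w1b.png",cv2.resize(im[140:290,200:450],None,fx=3.2,fy=3.2,interpolation=cv2.INTER_CUBIC))
```

```text
(no output)
```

View pics/w1a.png

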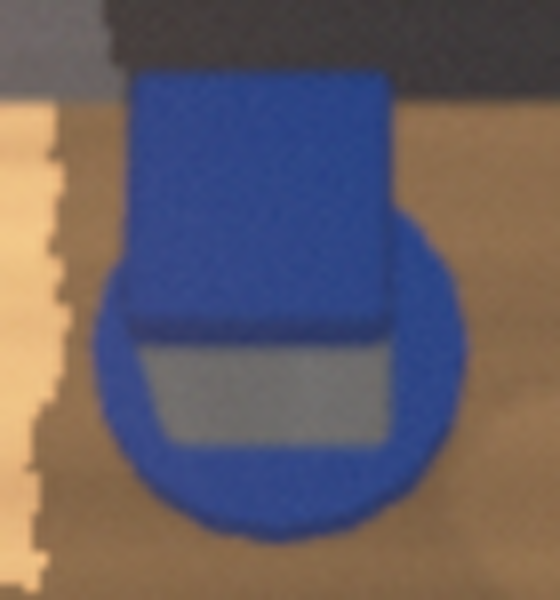

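View pics/w1b.png

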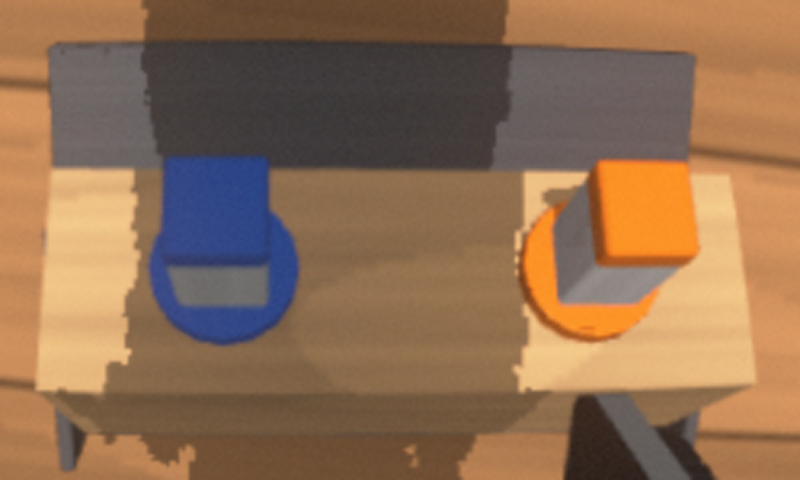

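```bash
cat >> h.py <<'E'
from scipy.spatial.transform import Rotation as Ro
def wproj(o,P):
    c=CAL["wrist"]; R=Ro.from_quat(o["tool_rot"]).as_matrix(); T=(np.atleast_2d(P)-np.array(o["eef_pos"]))@R
    M=np.linalg.inv(c["mount"]); p=T@M[:3,:3].T+M[:3,3]; v=np.c_[p[:,0],-p[:,1],-p[:,2]]
    th=np.arctan2(np.hypot(v[:,0],v[:,1]),v[:,2]); u=v[:,:2]/np.hypot(v[:,0],v[:,1])[:,None]
    return u*th[:,None]*c["fx"]+[c["cx"],c["cy"]]
E
python3 - <<'E'
from h import *
o=pickle.load(open("w1.pkl","rb"))
A=lambda u,v:np.array(((u+.5)/8-.5+235,(v+.5)/8-.5+180)); B=lambda u,v:np.array(((u+.5)/3.2-.5+200,(v+.5)/3.2-.5+140))
pt=lambda y,d,i,j: np.array([0,y,101])+d*a+13*i*e+13*j*yv
F=[(A(130,72),pt(-55,60,-1,-1)),(A(388,72),pt(-55,60,-1,1)),(A(388,324),pt(-55,60,1,1)),(A(130,324),pt(-55,60,1,-1)),
(A(172,446),pt(-55,10,1,-1)),(A(388,446),pt(-55,10,1,1)),
(B(592,162),pt(55,60,-1,-1)),(B(690,161),pt(55,60,-1,1)),(B(697,260),pt(55,60,1,1)),(B(606,264),pt(55,60,1,-1)),(B(557,302),pt(55,10,1,-1)),(B(638,303),pt(55,10,1,1))]
X=np.array([f[1] for f in F]);U=np.array([f[0] for f in F])
for zf in (0,1):
    g=lambda q:(wproj(o,rack(q,X)+[0,0,q[3]*zf])-U).ravel()
    S=least_squares(g,[567,148,.09,0]);q=S.x
    print(np.round(q,3),np.round(g(q).reshape(-1,2),1).tolist())
    for d in (0,35,60): print(d,np.round(rack(q,[0,-55,101]+d*a)+[0,0,q[3]*zf],1))
# hub from this view: ring outline of top
im=cv2.imread("pics/w1.png"); hsv=cv2.cvtColor(im,cv2.COLOR_BGR2HSV)
E
```

```text
[5.60938e+02 1.45211e+02 9.00000e-02 0.00000e+00] [[-0.1, -0.1], [0.4, -0.1], [0.3, -0.3], [-1.4, -0.5], [-1.2, 1.1], [0.3, 1.2], [1.3, -0.7], [-0.5, 0.3], [1.4, -1.1], [0.3, -2.3], [-0.6, 2.2], [-0.1, 1.6]]
0 [[565.9  90.4 101. ]]
35 [[545.9  88.6 129.7]]
60 [[531.6  87.3 150.1]]
[ 5.61440e+02  1.45525e+02  9.00000e-02 -1.93500e+00] [[0.5, 0.1], [0.7, 0.1], [0.6, -0.4], [-0.8, -0.5], [-0.7, 0.9], [0.6, 1.0], [0.9, -0.5], [-1.2, 0.4], [0.7, -1.2], [-0.2, -2.4], [-0.9, 2.0], [-0.5, 1.4]]
0 [[566.4  90.7  99.1]]
35 [[546.4  88.9 127.7]]
60 [[532.1  87.6 148.2]]
```

The wrist fit puts the blue head's centre at about (546, 89, 129) with rack yaw 0.09, and the top view agrees within 1.5 mm. I'll descend, stop slightly above the head's middle, then close.

Request:
{"fn": "apply_moves", "kwargs": {
  "rows": [
    [[-2,-6.7,8,0],[-1,-6.7,14,0],[0,0,18,0],[0,0,20,0],[0,0,20,0],[0,0,18,0],[0,0,16,0],[0,0,12,0],[0,0,8,0],[0,0,4,0]]
  ]
}}

```text
time_s: 2.7
eef_pos: [541.2, 90.5, 121.2]
tool_rot: [-0.047, 0.999, -0.0, -0.001]
wrist_force: [0.4, -0.6, 0.3]
width: 0.998
```

Run:
```python
from station import r
import cv2, numpy as np, pickle
o=r.observe(); print({k:np.round(o[k],4).tolist() for k in ["time_s","eef_pos","tool_rot","wrist_force"]})
im=r.grab_frame("wrist"); cv2.imwrite("pics/w2.png",im[:,:,::-1])
```

```text
{'time_s': 2.7, 'eef_pos': [541.1865, 90.5289, 121.1689], 'tool_rot': [-0.0468, 0.9989, -0.0, -0.0007], 'wrist_force': [0.3953, -0.6298, 0.3036]}
```

View pics/w2.png

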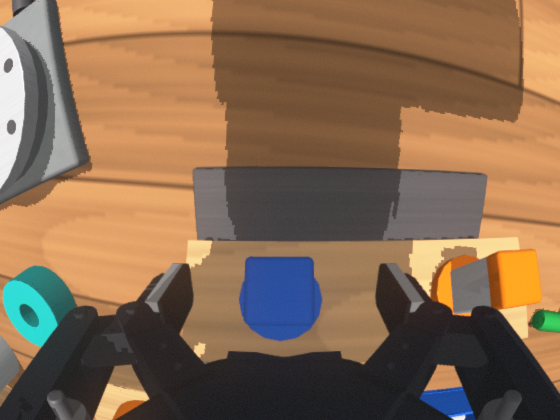

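The head (px 279,285) sits between the open fingers (180 and 388), so I'm about 2 mm off to one side. I'll correct that and close.

Request:
{"fn": "apply_moves", "kwargs": {
  "rows": [
    [[-2,-0.8,0,0],[-1.5,-0.8,0,0],[0,0,0,0],[0,0,0,0],[0,0,0,0],[0,0,0,0],[0,0,0,0],[0,0,0,0],[0,0,0,0],[0,0,0,0]]
  ],
  "hand": 0
}}

```text
time_s: 3.58
eef_pos: [545.3, 89.0, 122.3]
tool_rot: [-0.047, 0.999, -0.0, -0.0]
wrist_force: [-0.3, -0.4, -0.0]
width: 0.999
```

Request:
{"fn": "apply_moves", "kwargs": {
  "rows": [
    [[0,0,0,0],[0,0,0,0],[0,0,0,0],[0,0,0,0],[0,0,0,0],[0,0,0,0],[0,0,0,0],[0,0,0,0],[0,0,0,0],[0,0,0,0]]
  ],
  "hand": 1,
  "squeeze": 50
}}

```text
time_s: 4.42
eef_pos: [545.4, 89.0, 122.4]
tool_rot: [-0.047, 0.999, -0.0, 0.0]
wrist_force: [-2.7, -0.5, 3.3]
width: 0.298
```

Run:
```python
from station import r
import cv2, numpy as np, pickle
o=r.observe(); print({k:np.round(o[k],4).tolist() for k in ["time_s","eef_pos","tool_rot","wrist_force","ft_torque","width"]})
im=r.grab_frame("wrist"); cv2.imwrite("pics/w3.png",im[:,:,::-1])
```

```text
{'time_s': 4.4167, 'eef_pos': [545.3954, 88.9646, 122.4269], 'tool_rot': [-0.0466, 0.9989, -0.0001, 0.0001], 'wrist_force': [-2.6885, -0.5191, 3.3138], 'ft_torque': [-0.2462, 0.2532, -0.0094], 'width': 0.2981}
```

View pics/w3.png

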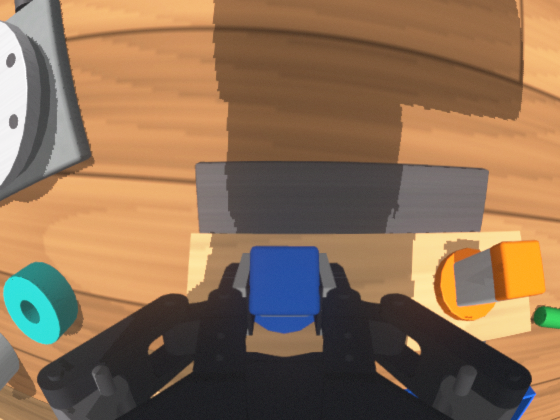

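Gripped: the opening is 0.298, about 25 mm. Now I'll draw it 50 mm along its axis.

Request:
{"fn": "apply_moves", "kwargs": {
  "rows": [
    [[2.87,0,-4.1,0],[2.87,0,-4.1,0],[2.87,0,-4.1,0],[2.87,0,-4.1,0],[2.87,0,-4.1,0],[2.87,0,-4.1,0],[2.87,0,-4.1,0],[2.87,0,-4.1,0],[2.87,0,-4.1,0],[2.87,0,-4.1,0]]
  ]
}}

```text
time_s: 5.3
eef_pos: [516.4, 86.3, 163.7]
tool_rot: [-0.047, 0.999, 0.0, -0.0]
wrist_force: [1.7, 0.5, -2.6]
width: 0.297
```

```bash
cat > look.py <<'E'
import sys
from station import r
import cv2, numpy as np, pickle
t=sys.argv[1]
o=r.observe(); print({k:np.round(o[k],3).tolist() for k in ["time_s","eef_pos","tool_rot","wrist_force","ft_torque","width"]})
pickle.dump(o,open(f"w{t}.pkl","wb"))
w=r.grab_frame("wrist")[:,:,::-1]; s=r.grab_frame("scene")[:,:,::-1]
cv2.imwrite(f"pics/w{t}.png",w); cv2.imwrite(f"pics/s{t}.png",s)
x0,y0=[int(v) for v in sys.argv[2:4]] if len(sys.argv)>3 else (255,90)
c=cv2.resize(s[y0:y0+120,x0:x0+100],(500,600),interpolation=cv2.INTER_CUBIC)
wc=cv2.resize(w[150:420,140:420],(300,289)); out=np.zeros((600,800,3),np.uint8); out[:,:500]=c; out[:289,500:]=wc
cv2.imwrite(f"pics/c{t}.png",out)
E
python3 look.py 4
```

```text
{'time_s': 5.3, 'eef_pos': [516.416, 86.309, 163.67], 'tool_rot': [-0.047, 0.999, 0.0, -0.0], 'wrist_force': [1.681, 0.543, -2.629], 'ft_torque': [0.091, -0.273, -0.003], 'width': 0.297}
```

View pics/c4.png

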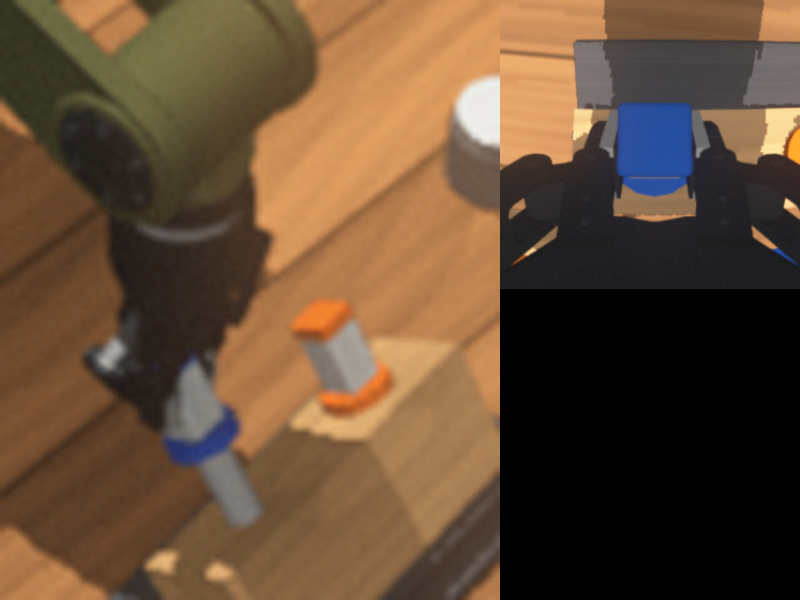

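The draw is clean, with low force. The moves can't tilt the tool, so I'll draw to about 7 mm still inside. Then I'll swing the grasp back on an arc about the pocket's mouth edge, so the head pivots in the pads until upright.

Request:
{"fn": "apply_moves", "kwargs": {
  "rows": [
    [[1.72,0,-2.46,0],[1.72,0,-2.46,0],[1.72,0,-2.46,0],[1.72,0,-2.46,0],[1.72,0,-2.46,0],[1.72,0,-2.46,0],[0,0,0,0],[0,0,0,0],[0,0,0,0],[0,0,0,0]]
  ]
}}

```text
time_s: 6.23
eef_pos: [506.5, 85.4, 177.9]
tool_rot: [-0.047, 0.999, 0.0, -0.0]
wrist_force: [0.3, 0.4, -2.2]
width: 0.296
```

Request:
{"fn": "apply_moves", "kwargs": {
  "rows": [
    [[-2.5,0,-2.1,0],[-2.6,0,-2.1,0],[-2.6,0,-1.9,0],[-2.7,0,-1.9,0],[-2.7,0,-1.8,0],[-2.8,0,-1.7,0],[-2.8,0,-1.6,0],[-2.9,0,-1.5,0],[0,0,0,0],[0,0,0,0]]
  ]
}}

```text
time_s: 7.07
eef_pos: [528.3, 87.4, 192.9]
tool_rot: [-0.047, 0.999, 0.0, 0.0]
wrist_force: [-2.0, -0.4, -4.5]
width: 0.297
```

```bash
python3 look.py 5
```

```text
{'time_s': 7.067, 'eef_pos': [528.341, 87.414, 192.857], 'tool_rot': [-0.047, 0.999, 0.0, 0.0], 'wrist_force': [-1.992, -0.408, -4.473], 'ft_torque': [-0.147, 0.46, 0.018], 'width': 0.297}
```

View pics/c5.png

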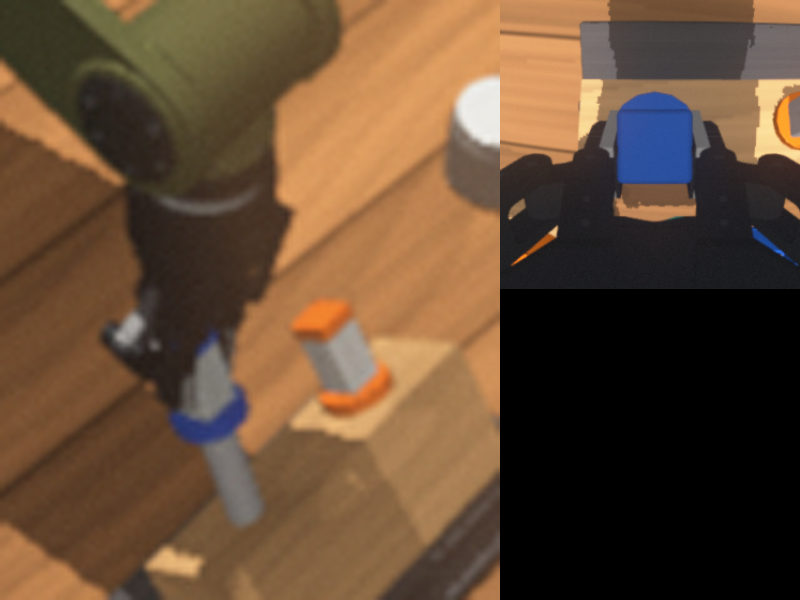

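The pivoting works at about 5 N. I'll continue the arc.

Request:
{"fn": "apply_moves", "kwargs": {
  "rows": [
    [[-2.9,0,-1.4,0],[-3.0,0,-1.4,0],[-3.0,0,-1.2,0],[-3.1,0,-1.2,0],[-3.1,0,-1.0,0],[-3.1,0,-1.0,0],[-3.1,0,-0.9,0],[-3.2,0,-0.8,0],[-3.2,0,-0.6,0],[-3.2,0,-0.6,0]]
  ]
}}

```text
time_s: 8.0
eef_pos: [559.1, 90.3, 202.9]
tool_rot: [-0.047, 0.999, -0.0, 0.0]
wrist_force: [-3.9, -0.4, -3.9]
width: 0.296
```

Request:
{"fn": "apply_moves", "kwargs": {
  "rows": [
    [[-3.2,0,-0.5,0],[-3.3,0,-0.4,0],[0,0,0,0],[0,0,0,0],[0,0,0,0],[0,0,0,0],[0,0,0,0],[0,0,0,0],[0,0,0,0],[0,0,0,0]]
  ]
}}

```text
time_s: 8.83
eef_pos: [565.3, 90.9, 203.8]
tool_rot: [-0.047, 0.999, 0.0, 0.0]
wrist_force: [-1.4, -0.7, -1.8]
width: 0.296
```

```bash
python3 look.py 6
```

```text
{'time_s': 8.833, 'eef_pos': [565.325, 90.88, 203.768], 'tool_rot': [-0.047, 0.999, 0.0, 0.0], 'wrist_force': [-1.438, -0.671, -1.796], 'ft_torque': [-0.112, 0.435, 0.023], 'width': 0.296}
```

View pics/c6.png

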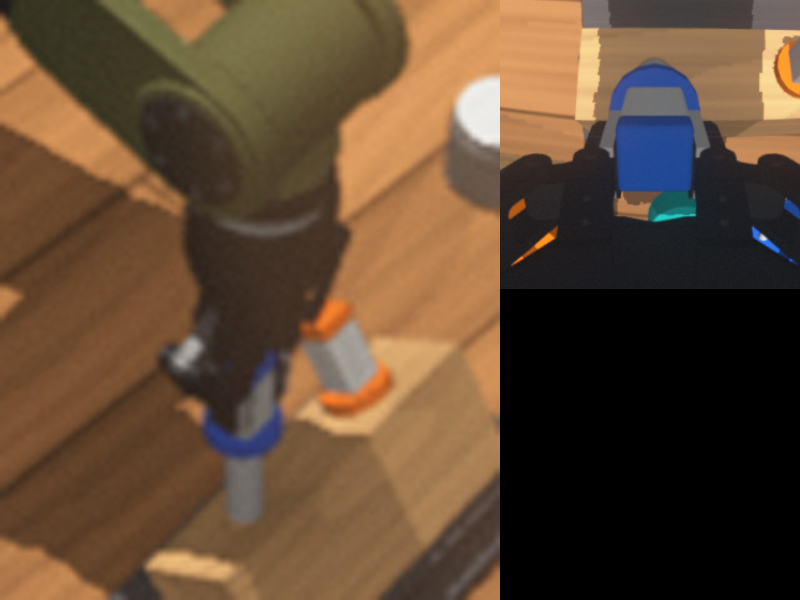

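Nearly upright. I'll measure the residual tilt from a wrist close-up.

Run:
```python
import cv2
im=cv2.imread("pics/w6.png")
cv2.imwrite("pics/w6a.png",cv2.resize(im[195:345,230:340],None,fx=4,fy=4,interpolation=cv2.INTER_CUBIC))
```

```text
(no output)
```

View pics/w6a.png

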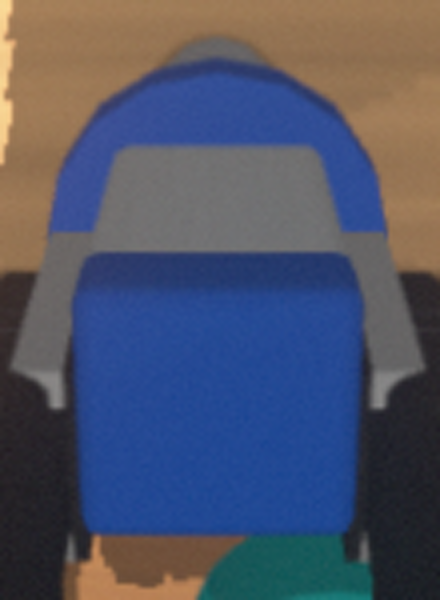

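```bash
cat > fit.py <<'E'
from h import *
def fit(o,L):
    # L: list of (pixel, (d along axis from head centre, i, j))
    R=Ro.from_quat(o["tool_rot"]).as_matrix(); t=np.array(o["eef_pos"])
    def P(q,k):
        b=q[3]; u=np.array([np.sin(b),0,-np.cos(b)]); v=np.array([-np.cos(b),0,-np.sin(b)])
        c=q[:3]+k[0]*u+k[1]*v+np.array([0,k[2],0]); return t+R@c
    g=lambda q:np.concatenate([wproj(o,P(q,k))[0]-p for p,k in L])
    S=least_squares(g,[0,0,-11,0.]); return S.x,g(S.x).reshape(-1,2),lambda q,k:P(q,k)
if __name__=="__main__":
    o=pickle.load(open("w6.pkl","rb")); A=lambda u,v:np.array(((u+.5)/4-.5+230,(v+.5)/4-.5+195))
    L=[(A(76,290),(25,-13,-13)),(A(362,290),(25,-13,13)),(A(352,535),(25,13,13)),(A(87,535),(25,13,-13)),(A(116,147),(-25,-13,-13)),(A(322,147),(-25,-13,13)),(A(217,62),(-25,-22,0))]
    q,e_,_=fit(o,L); print("centre tool",q[:3].round(1),"beta deg",np.degrees(q[3]).round(2)); print(e_.round(1).tolist())
E
python3 fit.py
```

```text
centre tool [ 5.8 -0.  -5.6] beta deg 3.53
[[-0.5, 0.1], [0.5, 0.1], [0.1, -0.1], [-0.5, -0.1], [-0.0, -1.3], [-0.1, -1.2], [0.5, 2.6]]
```

Run:
```python
from h import *
im=cv2.imread("pics/s6.png"); 
cv2.imwrite("pics/s6z.png",cv2.resize(im[155:205,280:330],None,fx=12,fy=12,interpolation=cv2.INTER_CUBIC))
c=np.array([566.,91,135])
for b in (-3,0,3,6):
    f=np.radians(b); u=np.array([-np.sin(f)*.996,-np.sin(f)*.09,np.cos(f)])
    p=proj("scene",np.array([c+25*u,c-25*u])); d=p[1]-p[0]; print(b,p[1].round(1),"dx/dy",(d[0]/d[1]).round(3))
```

```text
-3 [303.6 189. ] dx/dy -0.14
0 [303.9 189.3] dx/dy -0.064
3 [304.3 189.5] dx/dy 0.006
6 [304.7 189.7] dx/dy 0.069
```

View pics/s6z.png

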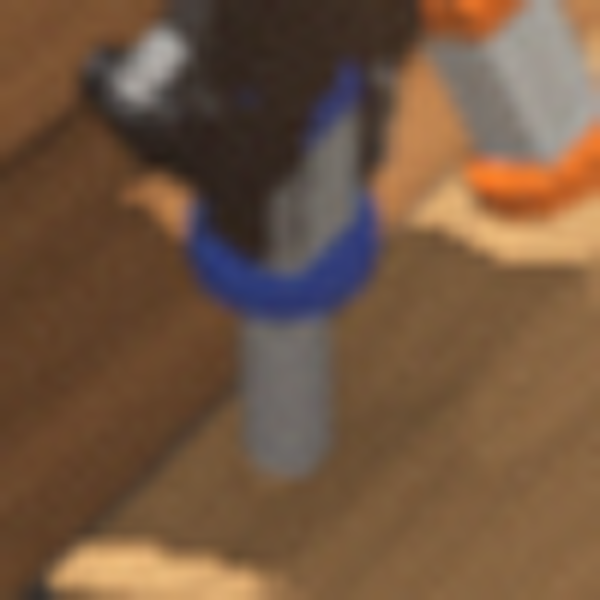

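Both views give a residual tilt of about 4° (wrist 3.5°, scene about 4.3°), so I'll push 7 mm farther.

Request:
{"fn": "apply_moves", "kwargs": {
  "rows": [
    [[-1.4,0,0,0],[-1.4,0,0,0],[-1.4,0,0,0],[-1.4,0,0,0],[-1.4,0,0,0],[0,0,0,0],[0,0,0,0],[0,0,0,0],[0,0,0,0],[0,0,0,0]]
  ]
}}

```text
time_s: 9.77
eef_pos: [572.2, 91.5, 203.7]
tool_rot: [-0.047, 0.999, 0.0, -0.0]
wrist_force: [-4.8, -1.0, 0.2]
width: 0.301
```

```bash
python3 look.py 7
python3 - <<'E'
import cv2,numpy as np
im=cv2.imread("pics/w7.png"); s=cv2.imread("pics/s7.png")
a=cv2.resize(im[195:345,230:330],None,fx=4,fy=4,interpolation=cv2.INTER_CUBIC); b=cv2.resize(s[155:205,285:318],None,fx=12,fy=12,interpolation=cv2.INTER_CUBIC)
cv2.imwrite("pics/m7.png",np.hstack([a,b]))
E
```

```text
{'time_s': 9.767, 'eef_pos': [572.159, 91.513, 203.65], 'tool_rot': [-0.047, 0.999, 0.0, -0.0], 'wrist_force': [-4.831, -0.975, 0.16], 'ft_torque': [-0.207, 1.181, 0.073], 'width': 0.301}
```

View pics/m7.png

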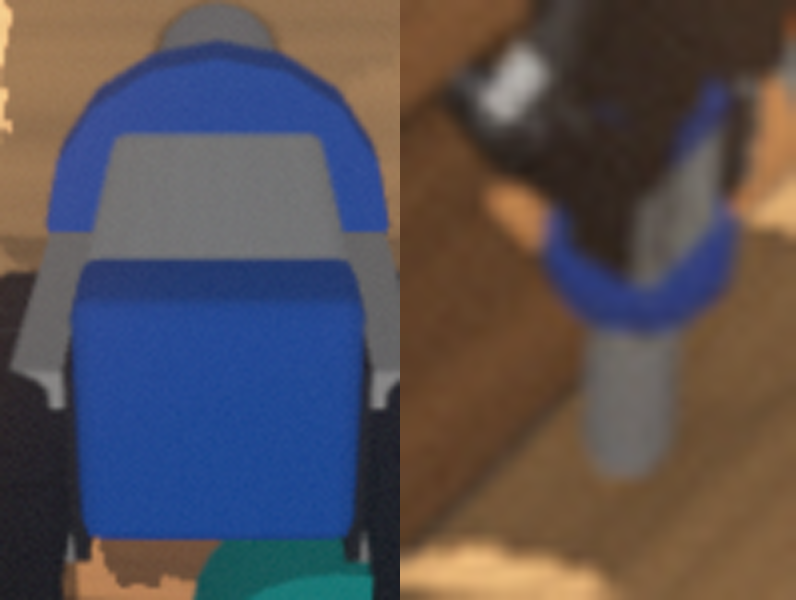

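Run:
```python
from fit import *
o=pickle.load(open("w7.pkl","rb")); A=lambda u,v:np.array(((u+.5)/4-.5+230,(v+.5)/4-.5+195))
L=[(A(74,303),(25,-13,-13)),(A(362,303),(25,-13,13)),(A(353,540),(25,13,13)),(A(85,540),(25,13,-13)),(A(112,135),(-25,-13,-13)),(A(322,135),(-25,-13,13)),(A(217,45),(-25,-22,0))]
q,e_,_=fit(o,L); print("centre tool",q[:3].round(1),"beta deg",np.degrees(q[3]).round(2)); print(e_.round(1).tolist())
```

```text
centre tool [ 6.8 -0.1 -6.7] beta deg 0.36
[[-0.7, -0.1], [0.7, -0.0], [-0.4, 0.0], [-0.2, 0.0], [0.4, -1.7], [0.1, -1.7], [0.3, 3.4]]
```

Tilt is now about 0.4–1°. The arbor axis sits about 7 mm in front of the TCP; the contact geometry says the same. Lifting straight out.

Request:
{"fn": "apply_moves", "kwargs": {
  "rows": [
    [[0.5,0,-1,0],[0,0,-3,0],[0,0,-5,0],[0,0,-7,0],[0,0,-8,0],[0,0,-8,0],[0,0,-8,0],[0,0,-7,0],[0,0,-4,0],[0,0,-2,0]]
  ]
}}

```text
time_s: 10.7
eef_pos: [571.9, 91.5, 257.6]
tool_rot: [-0.047, 0.999, 0.0, 0.001]
wrist_force: [-0.2, 0.0, -2.5]
width: 0.297
```

```bash
python3 look.py 8
python3 - <<'E'
import cv2,numpy as np
im=cv2.imread("pics/w8.png"); s=cv2.imread("pics/s8.png")
a=cv2.resize(im[195:345,230:330],None,fx=4,fy=4,interpolation=cv2.INTER_CUBIC); b=cv2.resize(s[110:210,270:336],None,fx=6,fy=6,interpolation=cv2.INTER_CUBIC)
cv2.imwrite("pics/m8.png",np.hstack([a,b]))
E
```

```text
{'time_s': 10.7, 'eef_pos': [571.884, 91.499, 257.567], 'tool_rot': [-0.047, 0.999, 0.0, 0.001], 'wrist_force': [-0.22, 0.047, -2.493], 'ft_torque': [0.037, -0.057, -0.026], 'width': 0.297}
```

View pics/m8.png

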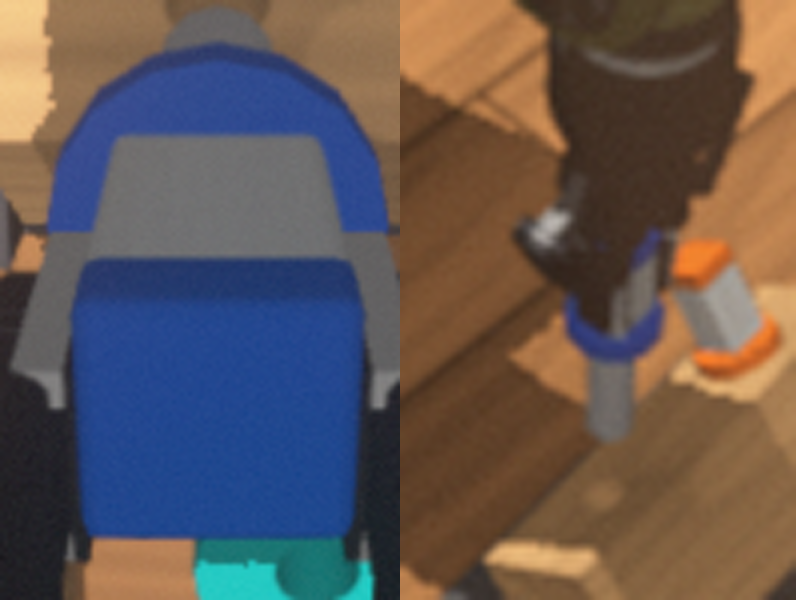

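It's free and upright. Carrying it over to the hub.

Request:
{"fn": "apply_moves", "kwargs": {
  "rows": [
    [[1.9,-4.1,0,0],[3.7,-8.2,0,0],[5.6,-12.3,0,0],[6.8,-15.1,0,0],[7.4,-16.4,0,0],[7.4,-16.4,0,0],[7.4,-16.4,0,0],[7.4,-16.4,0,0],[7.4,-16.4,0,0],[7.4,-16.4,0,0]]
  ]
}}

```text
time_s: 11.63
eef_pos: [521.4, -53.7, 256.5]
tool_rot: [-0.046, 0.999, -0.0, -0.0]
wrist_force: [-0.6, -0.2, -3.1]
width: 0.299
```

Request:
{"fn": "apply_moves", "kwargs": {
  "rows": [
    [[7.4,-16.4,0,0],[7.4,-16.4,0,0],[7.4,-16.4,0,0],[7.4,-16.4,0,0],[6.8,-15.1,0,0],[6.2,-13.7,0,0],[5.6,-12.3,0,0],[5.0,-11,0,0],[4.3,-9.6,0,0],[3.7,-8.2,0,0]]
  ]
}}

```text
time_s: 12.47
eef_pos: [473.4, -193.6, 256.7]
tool_rot: [-0.046, 0.999, -0.0, 0.0]
wrist_force: [0.5, -0.5, -1.6]
width: 0.298
```

Request:
{"fn": "apply_moves", "kwargs": {
  "rows": [
    [[0,0,0,0],[0,0,0,0],[0,0,0,0],[0,0,0,0],[0,0,0,0],[0,0,0,0],[0,0,0,0],[0,0,0,0],[0,0,0,0],[0,0,0,0]]
  ]
}}

```text
time_s: 13.3
eef_pos: [474.1, -192.4, 256.7]
tool_rot: [-0.047, 0.999, 0.0, 0.0]
wrist_force: [-0.2, -0.5, -3.6]
width: 0.3
```

```bash
python3 look.py 9
python3 - <<'E'
from station import r
import cv2,numpy as np
t=r.grab_frame("top")[:,:,::-1]; cv2.imwrite("pics/t9.png",t)
im=cv2.imread("pics/w9.png"); s=cv2.imread("pics/s9.png")
a=cv2.resize(s[150:300,140:270],None,fx=4,fy=4,interpolation=cv2.INTER_CUBIC); cv2.imwrite("pics/m9s.png",a)
cv2.imwrite("pics/m9w.png",cv2.resize(im[100:300,190:390],None,fx=3,fy=3,interpolation=cv2.INTER_CUBIC))
cv2.imwrite("pics/m9t.png",cv2.resize(t[180:280,280:400],None,fx=5,fy=5,interpolation=cv2.INTER_CUBIC))
E
```

```text
{'time_s': 13.3, 'eef_pos': [474.142, -192.405, 256.656], 'tool_rot': [-0.047, 0.999, 0.0, 0.0], 'wrist_force': [-0.203, -0.481, -3.606], 'ft_torque': [-0.009, -0.048, -0.013], 'width': 0.3}
```

View pics/m9s.png

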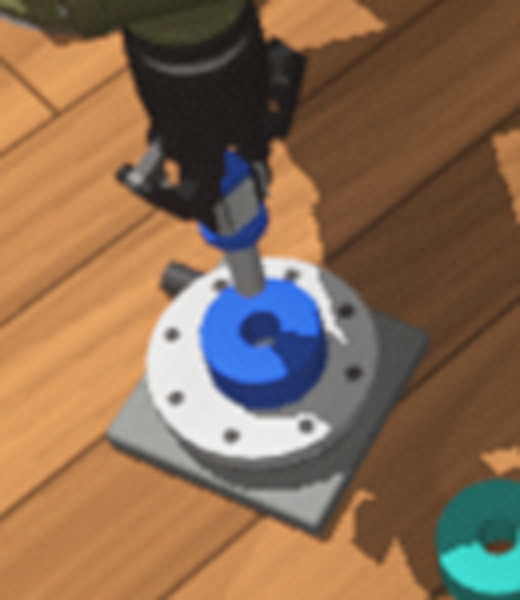

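View pics/m9w.png

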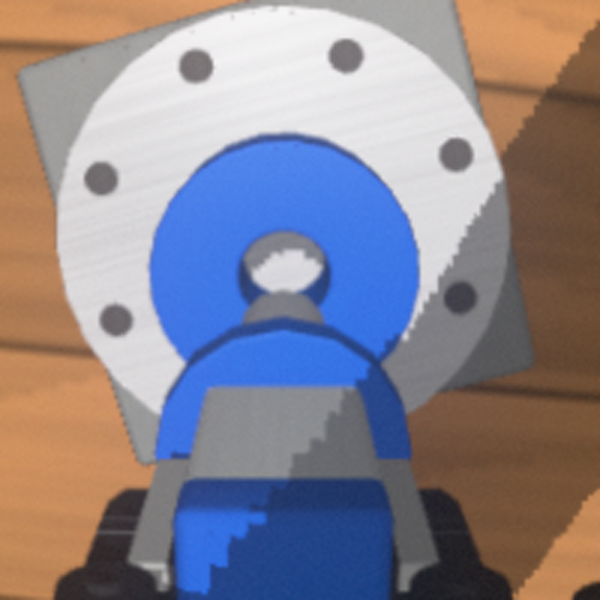

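View pics/m9t.png

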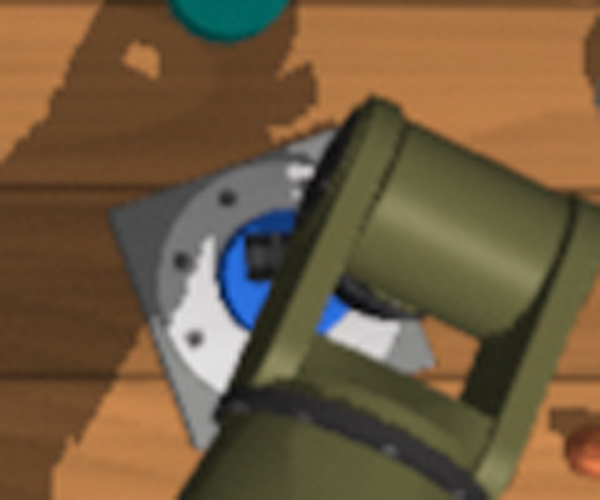

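```bash
cat > hub.py <<'E'
from fit import *
def wray(o,p,z):
    c=CAL["wrist"]; M=np.array(c["mount"]); R=Ro.from_quat(o["tool_rot"]).as_matrix()
    d=(np.array(p)-[c["cx"],c["cy"]])/c["fx"]; th=np.linalg.norm(d); n=d/th
    v=np.array([n[0]*np.sin(th),-n[1]*np.sin(th),-np.cos(th)])
    w=R@(M[:3,:3]@v); O=np.array(o["eef_pos"])+R@M[:3,3]; return O+w*(z-O[2])/w[2]
def hubfit(o,f,rowmax):
    im=cv2.imread(f); hsv=cv2.cvtColor(im,cv2.COLOR_BGR2HSV)
    m=cv2.inRange(hsv,(100,140,170),(125,255,255)); m[rowmax:]=0
    cs,_=cv2.findContours(m,cv2.RETR_EXTERNAL,cv2.CHAIN_APPROX_NONE); c=max(cs,key=cv2.contourArea)[:,0]
    c=c[c[:,1]<rowmax-3]
    P=np.array([wray(o,p,100)[:2] for p in c])
    S=least_squares(lambda q:np.hypot(P[:,0]-q[0],P[:,1]-q[1])-q[2],[467,-193,42],loss="soft_l1"); return S.x,len(P),S.cost
if __name__=="__main__":
    o=pickle.load(open("w9.pkl","rb")); A=lambda u,v:np.array(((u+.5)/3-.5+190,(v+.5)/3-.5+100))
    H=hubfit(o,"pics/w9.png",200); print("hub",H)
    print("bore L,R,top",[wray(o,A(*p),100)[:2].round(1) for p in [(240,270),(329,270),(284,232)]])
    im=cv2.imread("pics/w9.png")
    cv2.imwrite("pics/m9a.png",cv2.resize(im[180:340,235:335],None,fx=4,fy=4)[:600])
E
python3 hub.py
```

```text
hub (array([ 465.2759661 , -193.16331297,   39.5455728 ]), 190, np.float64(1351.4931653060362))
bore L,R,top [array([ 466.1, -206.6]), array([ 463.6, -179.5]), array([ 453.1, -194.3])]
```

View pics/m9a.png

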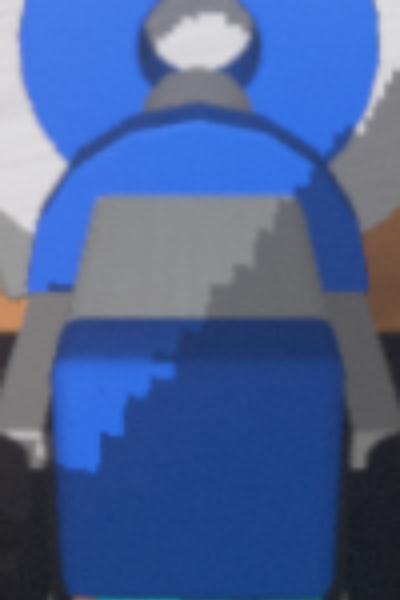

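Run:
```python
from hub import *
o=pickle.load(open("w9.pkl","rb")); A=lambda u,v:np.array(((u+.5)/4-.5+235,(v+.5)/4-.5+180)); W=lambda u,v:np.array(((u+.5)/3-.5+190,(v+.5)/3-.5+100))
print("outer near,L,R",[wray(o,W(*p),100)[:2].round(1) for p in [(283,144),(150,262),(418,265)]])
base=[(A(54,362),(25,-13,-13)),(A(344,362),(25,-13,13)),(A(338,600),(25,13,13)),(A(64,600),(25,13,-13)),(A(97,197),(-25,-13,-13)),(A(303,197),(-25,-13,13))]
for nm,L in [("face+base",base),("+tip",base+[(A(199,68),(-110,-11,0))]*2),("+tip+rim",base+[(A(199,68),(-110,-11,0)),(A(198,118),(-25,-22,0))])]:
    q,e_,P=fit(o,L); print(nm,q[:3].round(1),"beta",np.degrees(q[3]).round(2),"head",P(q,(0,0,0)).round(1),"tip",P(q,(-110,0,0)).round(1)); print(e_.round(1).tolist())
# scene: vertical direction at the arbor
for b in (-3,0,3):
    f=np.radians(b); u=np.array([-np.sin(f)*.996,-np.sin(f)*.09,np.cos(f)]); c=np.array([467,-193,190.]); d=np.diff(proj("scene",np.array([c+30*u,c-30*u])),axis=0)[0]; print(b,"dx/dy",(d[0]/d[1]).round(3))
for z in (150,155): print("scene px of tip if over (467,-193),z",z,proj("scene",[467,-193,z]).round(1), "hub top c",proj("scene",[467,-193,100]).round(1))
s=cv2.imread("pics/s9.png"); cv2.imwrite("pics/s9z.png",cv2.resize(s[185:250,175:235],None,fx=9,fy=9,interpolation=cv2.INTER_CUBIC))
```

```text
outer near,L,R [array([ 426.5, -197.1]), array([ 466.1, -234.4]), array([ 459.3, -152.4])]
face+base [ 6.   0.1 -6.3] beta 1.7 head [ 468.2 -192.9  262.9] tip [ 471.4 -192.6  153. ]
[[0.1, -0.2], [0.6, -0.2], [-1.1, 0.2], [0.6, 0.2], [-0.3, -0.1], [0.1, -0.0]]
+tip [ 6.1  0.1 -6.2] beta 1.21 head [ 468.1 -192.9  262.8] tip [ 470.4 -192.7  152.8]
[[0.1, 0.1], [0.5, 0.1], [-1.2, 0.2], [0.6, 0.2], [-0.3, -0.6], [0.1, -0.6], [0.0, 0.3], [0.0, 0.3]]
+tip+rim [ 6.4  0.  -6.6] beta 1.24 head [ 467.8 -193.   263.3] tip [ 470.2 -192.7  153.3]
[[-0.1, -0.1], [0.6, -0.1], [-1.1, 0.2], [0.4, 0.2], [-0.4, -0.9], [0.1, -0.9], [-0.0, 0.2], [0.4, 1.4]]
-3 dx/dy 0.193
0 dx/dy 0.252
3 dx/dy 0.304
scene px of tip if over (467,-193),z 150 [[202.5 221. ]] hub top c [[204.9 230.8]]
scene px of tip if over (467,-193),z 155 [[202.2 220. ]] hub top c [[204.9 230.8]]
```

View pics/s9z.png

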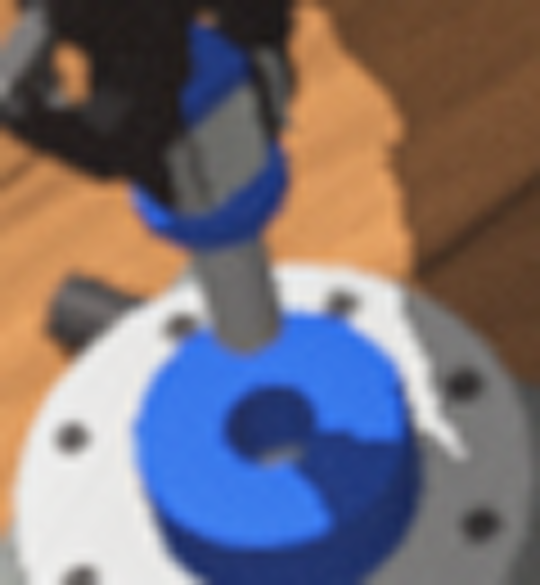

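The arbor is near upright (1.2° by wrist, about 3° by scene). The tip is about 2–3 mm ahead of the hub centre at z≈153, where I want 150. I'll make a small trim and then settle.

Request:
{"fn": "apply_moves", "kwargs": {
  "rows": [
    [[0.5,0,1,0],[0.5,0,1,0],[0.7,0,1,0],[0,0,0,0],[0,0,0,0],[0,0,0,0],[0,0,0,0],[0,0,0,0],[0,0,0,0],[0,0,0,0]]
  ]
}}

```text
time_s: 14.28
eef_pos: [472.4, -192.6, 253.7]
tool_rot: [-0.047, 0.999, -0.0, -0.0]
wrist_force: [0.3, 1.0, -3.2]
width: 0.294
```

Request:
{"fn": "apply_moves", "kwargs": {
  "rows": [
    [[0,0,0,0],[0,0,0,0],[0,0,0,0],[0,0,0,0],[0,0,0,0],[0,0,0,0],[0,0,0,0],[0,0,0,0],[0,0,0,0],[0,0,0,0]]
  ]
}}

```text
time_s: 15.12
eef_pos: [472.4, -192.6, 253.6]
tool_rot: [-0.047, 0.999, 0.0, 0.0]
wrist_force: [0.2, 0.2, -2.2]
width: 0.3
```

```bash
python3 look.py 10
python3 - <<'E'
import cv2,numpy as np
im=cv2.imread("pics/w10.png"); s=cv2.imread("pics/s10.png")
a=cv2.resize(im[180:330,235:335],None,fx=4,fy=4,interpolation=cv2.INTER_CUBIC); b=cv2.resize(s[185:250,175:217],None,fx=9,fy=9,interpolation=cv2.INTER_CUBIC)
o=np.zeros((600,800,3),np.uint8); o[:,:400]=a; o[:585,400:400+378]=b; cv2.imwrite("pics/m10.png",o)
E
```

```text
{'time_s': 15.117, 'eef_pos': [472.428, -192.606, 253.638], 'tool_rot': [-0.047, 0.999, 0.0, 0.0], 'wrist_force': [0.201, 0.211, -2.2], 'ft_torque': [0.038, -0.082, -0.078], 'width': 0.3}
```

View pics/m10.png

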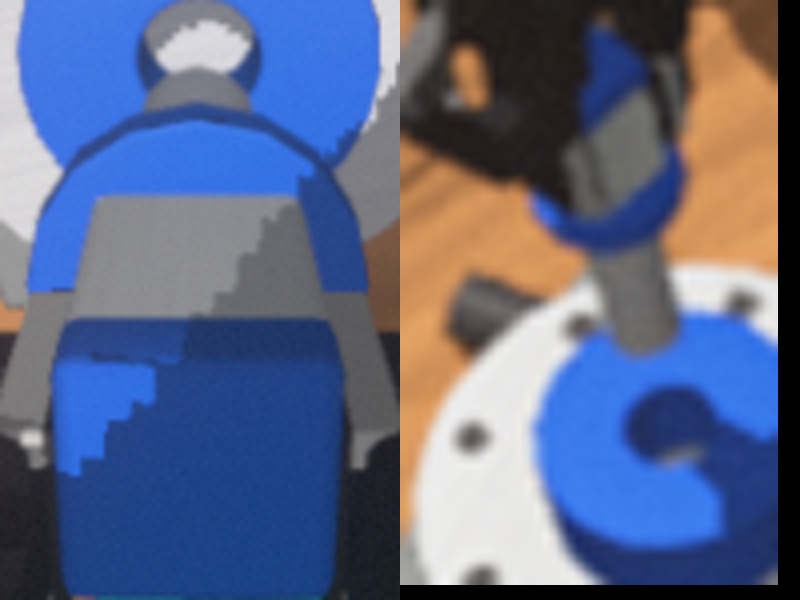

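View pics/s10.png

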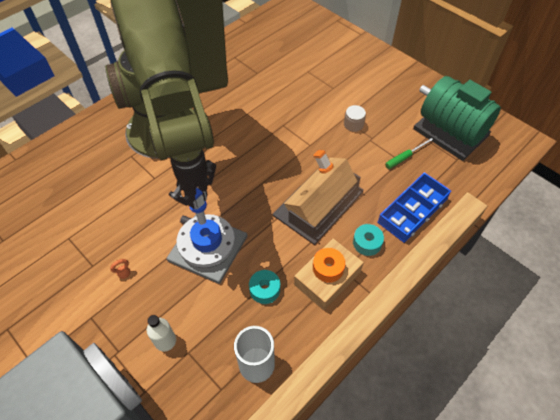

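The hold is stable: the head and tip pixels haven't moved between looks. The orange arbor (scene 322,160) is still in its pocket, and both hubs and the loose items are where they stood. Handing in.

```bash
python3 -c "
from station import r
print(r.hand_in())"
```

```text
the job is handed in; nothing more can be done
None
```

The blue hub was on the rotary table, so I took the blue-collared arbor, and I handed the job in at about 15 s with the arm still holding it over that hub. I drew it along its slanted axis. I then turned it upright by letting it pivot in the pads against the pocket's mouth edge, because the moves cannot tilt the tool.

**Last checks**
- **Centring:** the tip is at about (469, -193) against a hub centre of about (468, -193), so within roughly 1–2 mm. I worked this out from the fit made before the final trim plus the trim itself. I did not refit afterwards.
- **Height:** the tip is about 50 mm above the hub's top, with an uncertainty of 1–2 mm.
- **Steadiness:** the grip was stable and showed no drift. Wrist forces stayed around 5 N or less in the readings I saw.
- **Everything else:** in the last overall picture the orange arbor is still in its pocket, and both hubs and the loose items are where they stood.

**Disagreements**
- **Tilt:** the cameras disagreed slightly on the tilt left in the arbor, about 1.2° by the wrist camera and about 3° by the scene camera. I left it as it was.
- **Hub position:** the scene and top cameras differed by about 5 mm on the hub's position, so I used the wrist view for the centring. The scene view, corrected for that offset, agreed to about 1–2 mm.

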